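# Load the table caddy with salt, pepper and herbs

## Robot

A 6-joint arm with a two-finger parallel gripper is mounted at the origin on a cart in front of the work surface, level with it; the furniture and walls round the work are solid. World frame = base frame: x ahead of the robot, y to its left, z up, the work surface at z = 0. Lengths are in mm, angles in rad, forces in N, time in s.
With the tool pointing down it reaches from about 350 to 875 mm from the base axis. Payload 4.2 kg.
Tool frame: the origin (TCP) lies between the finger pads; the fingertips stand 25 mm ahead of it and the grasp point (between the pads) lies 6 mm ahead of it; z points along the fingers, y is the line along which they close (so a half turn about z gives the same grasp; the last joint's range is limited). The gripper opens to 85 mm and grips with 20 to 120 N. Pads are 22 mm wide; open, the fingers measure 114 mm over their backs; the gripper's body (76 mm by 85 mm) begins 54 mm behind the grasp point. The pads swing forward as they close: fully open they stand 13 mm farther back than shut.
Start: joints at [1.603, 0.385, 0.008, 0, -1.194, -0.259], TCP at [140.507, 608.98, 256.312] pointing down, gripper open.
Joint ranges: [-3.14, 3.14], [-1.21, 2.06], [-1.07, 1.41], [-3.16, 2.05], [-2.99, -0.16], [-3.1, 3.1]. Speed limits (rad/s): [2.79, 2.79, 3.14, 3.14, 3.14, 3.14].

## Interface

Orientations are given as a unit quaternion [x, y, z, w].
In Python, from bench import arm gives the robot as it stands.
- The arm moves only by the shell command python3 -m pendant 'ROWS'. ROWS is JSON, a list of rows, each a list of 7 numbers: the shift along the tool's x, y, z in m, then the turn, a rotation vector about the tool's x, y, z in degrees, then the finger opening in m, from 0 to 0.0854. In form: [[x, y, z, wx, wy, wz, fingers], ...]. A call has 1 to 12 rows; each row shifts and turns the commanded pose from where the row before left it, along the tool's axes as they then stand; what a row does not reach is not made up. A row lasts 1/10 s, in which the tool goes at most 50 mm and 8.59 degrees, less where a joint would pass 70% of its speed; a pose out of reach is approached as far as the arm can. A call is refused whole if a number of a shift passes 0.05 or a number of a turn 8.59, either way. A call with a gripper value outside its range is refused whole. The fingers move at their own pace and stop on an object; the grip force is fixed at half the most. Time passes only in rows, so rows that do not move let the fingers close. It gives the time, the measured TCP pose, the force, the opening and the grip force at its end, in the units of the state.
- arm.read_state(): the state, without advancing time (a new reading comes with each control period).
- arm.get_image(name): name is "side" or "top" or "wrist"; returns a dict with "image" (384x512x3 uint8, red, green, blue), "fx", "fy", "cx", "cy" (pixels), "k1" (the pictures are not rectified: a ray, as slopes to the right and down, at radius r is drawn at 1 + k1 r^2 times it, then the intrinsics apply), "xyz" and "rotation" of the camera in the world. Camera axes: x right, y down, z forward; pixel columns grow to the right and rows downward; lengths in mm; the calibration is good to about 2 mm. A picture is of the moment at which its call begins. There is no depth.
- arm.job_done(): hands the job in; it is judged then, once.
The state is a dict: "clock": time; "joints": joint angles; "joint_vel": joint speeds; "joint_efforts": joint torques, N m; "position": TCP position; "ee_rot": TCP orientation; "contact_force": force on the tool from outside, world axes, zero at the start; "wrist_torque": the same for the moment, N m; "gripper_width": finger opening in mm; "grasp_force": force on a finger pad.
Only numpy, scipy, OpenCV 4.12 (cv2) and the standard library are available. Lean on these libraries where they do the work, as an engineer would, in place of code of your own. Each camera call takes 0.05 s, during which the arm holds its last target. There are 200 camera calls.

## Task

Get the table caddy ready: first fold the wooden caddy's carrying handle right down on the robot's side, then take from the hob the salt shaker, the dark wooden pepper mill and the herb jar with the green label, and stand them upright in the caddy's bays: salt on the white liner, pepper on the brown, herbs on the green. I am still cooking with the other two red-capped jars on the hob, so leave them where they stand.

Things in the scene. Friction and masses are not known exactly. Their poses are not given: they have to be found in the camera images.
- caddy: Pale-wood caddy, fixed on the worktop (6 mm below the hob). 252 mm along y, 86 along x; long walls 45 mm high, ends 55. Bays at y = -80, 0, +80 mm, each 76 x 76 inside (9 mm free round the mill, 15 round jar, shaker), dividers 38 high. Origin: centre of underside. Its -x side faces the robot. Behind and above hangs a wall cabinet (world x > 0.58, y < -0.05, z > 0.44 m): keep arm clear.
- bail (a joint): Steel carrying handle of the caddy with a dark-wood grip (16 mm thick, 110 long along the caddy's y), pivoted on the end walls. 0 rad: upright over the bays; grows folding to the caddy's -x side; stops at 1.6, lying beside it. Grip centre in the caddy's frame: (-85 sin q, 0, 35 + 85 cos q) mm. Friction holds it near upright; about 1 N at the grip moves it; beyond about 0.9 it sinks by itself.
- liner_green: Green square mat, 68 x 68 x 3 mm, fixed on the floor of one caddy bay, its underside 7 mm and its top 10 mm above the caddy's origin. Origin: centre of its underside. Which bay it is in varies.
- liner_white: White square mat, same size, in another bay. Origin: centre of its underside.
- liner_brown: Dark brown square mat, same size, in another bay. Origin: centre of its underside.
- herb_jar: Glass spice jar with red cap, green label and green herbs inside; round, 42 mm body, 45 mm cap (from 85 mm up), 106 mm high. Stands on the hob at the start. Origin: centre of its underside; z is its upright axis.
- salt_shaker: Glass salt shaker, white salt inside, light grey top; round, 44 mm thick at 30 mm height, tapering to 34 mm, which it keeps from 60 to 78 mm height (grip there); 90 mm high, on the hob. Origin: centre of its underside; z up (it may lean 2 degrees on its own).
- pepper_mill: Dark brown turned wooden pepper mill, round, 58 mm thick at the foot, for gripping 48 to 50 mm thick from 110 to 141 mm height (best at 127), above that its head rounds off to a small steel knob; 170 mm high, on the hob. The head does not turn. Origin: centre of its underside; z up. Much the tallest: once in the caddy it may be in the gripper's way for the others.
- dark_jar: Spice jar of the same shape (45 x 106 mm) with red cap but a black and orange label and dark brown top; on the hob. Not wanted: leave it. Origin: centre of its underside.
- red_jar: Spice jar of the same shape with red cap, a brownish-red label and red contents; on the hob. Not wanted: leave it. Origin: centre of its underside.
There are look-alikes about, which are no part of the job. There is more than one size of the liner_brown; the job needs the largest.

How it is judged (in metres and radians):
On the way, in this order (a step that is already met when the one before it is completed fails the run):
1. the caddy's handle is folded down (value of joint bail above 1.4 rad), for 0.2 s.
2. after that, the first of the three things stands on its own liner (((horizontal distance between herb_jar and liner_green below 0.025 m and z of herb_jar in the frame of liner_green between -0.003 and 0.008 m and angle between herb_jar's own z axis and vertical below 0.1 rad) or (horizontal distance between salt_shaker and liner_white below 0.025 m and z of salt_shaker in the frame of liner_white between -0.003 and 0.008 m and angle between salt_shaker's own z axis and vertical below 0.1 rad) or (horizontal distance between pepper_mill and liner_brown below 0.025 m and z of pepper_mill in the frame of liner_brown between -0.003 and 0.008 m and angle between pepper_mill's own z axis and vertical below 0.1 rad))), for 0.2 s.
At the end, for the whole second after the job is handed in: The handle is still folded down (beyond 1.4 rad), and the herb jar on the green, the salt shaker on the white and the pepper mill on the brown liner stand at rest on their liners, within 25 mm of the liner's centre and upright within 0.1 rad (5.7 degrees) (value of joint bail above 1.4 rad and horizontal distance between herb_jar and liner_green below 0.025 m and z of herb_jar in the frame of liner_green between -0.003 and 0.008 m and angle between each of herb_jar, salt_shaker, pepper_mill's own z axis and vertical below 0.1 rad and linear speed of each of herb_jar, salt_shaker, pepper_mill below 0.02 m/s and horizontal distance between salt_shaker and liner_white below 0.025 m and z of salt_shaker in the frame of liner_white between -0.003 and 0.008 m and horizontal distance between pepper_mill and liner_brown below 0.025 m and z of pepper_mill in the frame of liner_brown between -0.003 and 0.008 m); the robot touches nothing.
It fails at once if an unwanted jar is moved more than 30 mm or tipped (distance of any of dark_jar, red_jar from where it was at the start of the episode above 0.03 m or angle between any of dark_jar, red_jar's own z axis and vertical above 0.5 rad).
It also fails if it takes over 112 s, if anything falls off the work surface, if the arm or the gripper's body presses on something with over 40 N, if the wrist force passes 120 N, or if a joint passes its speed limit or range.

## Working session

There is one attempt and no reset: what is moved stays moved. The work goes in short steps, Python scripts to look and compute and a shell command to move; the robot and the scene stay as the last step left them, time stands still between calls to the robot, and variables do not carry over. Pictures are saved under pics/ and viewed, at most 14 in all, crops included, and the job is handed in when it is done.

```bash
mkdir -p pics; ls; python3 - <<'E'
from bench import arm
import cv2,numpy as np
s=arm.read_state(); print(s['clock'],s['position'],s['ee_rot'])
for n in ['side','top','wrist']:
    d=arm.get_image(n); cv2.imwrite(f'pics/{n}0.png',d['image'][:,:,::-1])
    print(n,d['fx'],d['fy'],d['cx'],d['cy'],d['k1'],d['xyz'],np.round(d['rotation'],3).tolist())
a=[cv2.imread(f'pics/{n}0.png') for n in ['side','top']]
for n in ['side','top']:
    im=cv2.imread(f'pics/{n}0.png'); cv2.imwrite(f'pics/{n}0b.png',cv2.resize(im,(800,600),interpolation=cv2.INTER_CUBIC))
E
```

```text
pics
0.0 [140.38894263 608.49532613 255.21911805] [ 9.93564843e-01 -1.13259637e-01 -9.19348011e-05  1.07226166e-03]
side 393.64466971291273 393.64466971291273 250.8003059359566 189.64423760842908 -0.030183475559637116 [318.99927604 916.84808895 684.78571851] [-0.112, 0.874, -0.47, 0.057]
top 433.26073597367423 433.26073597367423 261.25452862019387 189.934033397357 -0.07382310538196778 [ 408.16037421   13.92219207 1121.86532112] [-0.7, 0.71, -0.057, 0.046]
wrist 302.99220038341747 302.99220038341747 255.23681743284982 185.32862607649258 -0.08254099605494404 [211.73109229 593.85743216 373.01319786] [-0.615, 0.775, 0.114, -0.092]
```

View pics/side0b.png

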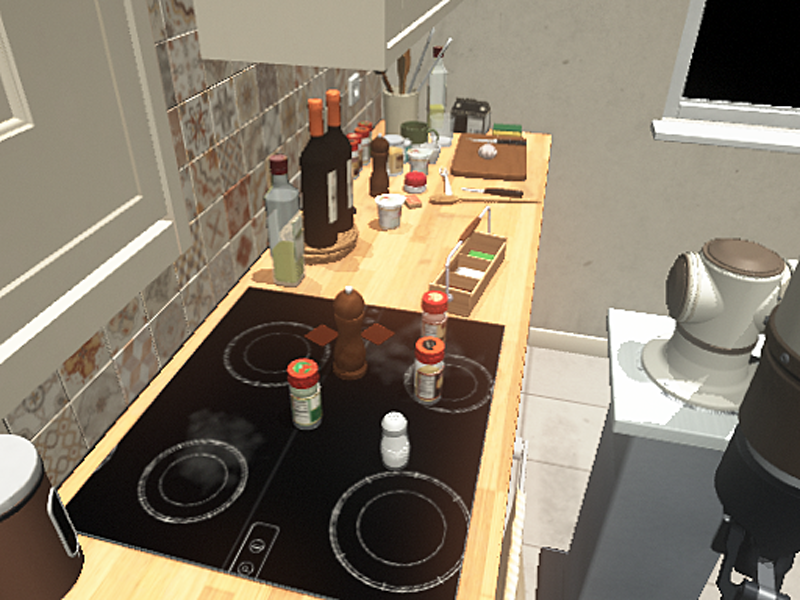

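View pics/top0b.png

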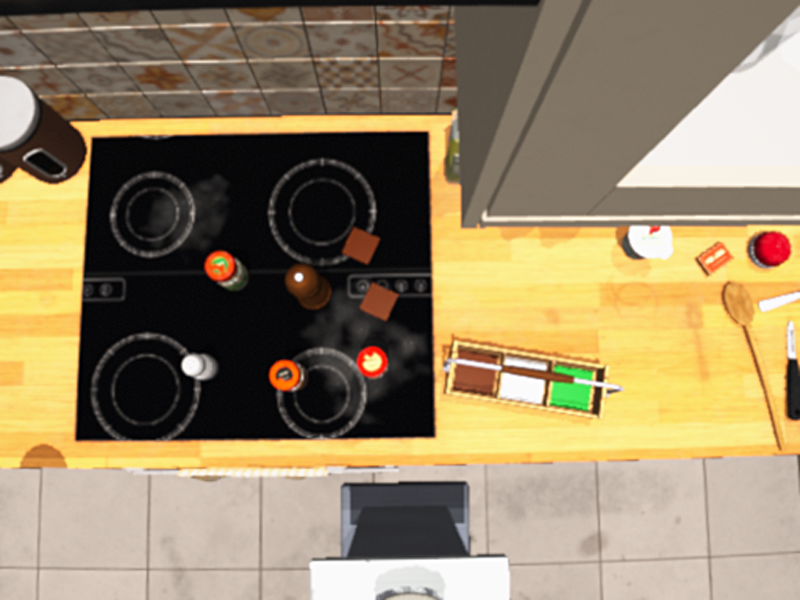

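The side view (800 px scale) shows the herb jar at (305,395), the mill at (350,335), salt at (395,440), the dark jar at (429,370), the red jar at (434,315) and the caddy at (470,270). The top view shows herb (222,268), mill (305,285), salt (195,366), dark (285,376) and red (372,362). The caddy spans (447,355)–(610,400), with bays from left to right brown, white, green. The two brown squares on the hob are decoys.

```bash
cat > h.py <<'E'
import cv2,numpy as np
from bench import arm
def K(d): return np.array([[d['fx'],0,d['cx']],[0,d['fy'],d['cy']],[0,0,1]])
def D(d): return np.array([d['k1'],0,0,0,0.])
def ray(d,p):
    u=cv2.undistortPoints(np.array([[p]],float),K(d),D(d))[0,0]
    v=np.array(d['rotation']).reshape(3,3)@[u[0],u[1],1]; return np.array(d['xyz']),v/np.linalg.norm(v)
def plane(d,p,z):
    o,v=ray(d,p); return o+v*(z-o[2])/v[2]
def tri(d1,p1,d2,p2):
    (a,u),(b,v)=ray(d1,p1),ray(d2,p2)
    t=np.linalg.lstsq(np.c_[u,-v],b-a,rcond=None)[0]
    P,Q=a+u*t[0],b+v*t[1]; return (P+Q)/2,np.linalg.norm(P-Q)
def proj(d,P):
    R=np.array(d['rotation']).reshape(3,3); c=R.T@(np.array(P,float)-d['xyz'])
    return cv2.projectPoints(c.reshape(1,1,3),np.zeros(3),np.zeros(3),K(d),D(d))[0].ravel()
def blobs(d,lo,hi,amin=30,roi=None):
    m=cv2.inRange(cv2.cvtColor(d['image'],cv2.COLOR_RGB2HSV),np.array(lo),np.array(hi))
    if roi: z=np.zeros_like(m); x0,y0,x1,y1=roi; z[y0:y1,x0:x1]=m[y0:y1,x0:x1]; m=z
    n,l,s,c=cv2.connectedComponentsWithStats(m)
    return [(c[i].round(1).tolist(),s[i].tolist()) for i in range(1,n) if s[i][4]>=amin]
E
python3 - <<'E'
from h import *
S=arm.get_image('side');T=arm.get_image('top')
for n,d,roi in [('side',S,(130,120,380,330)),('top',T,(40,80,400,290))]:
    print(n)
    for c,lo,hi in [('red',(0,180,130),(12,255,255)),('green',(45,120,80),(75,255,255)),('white',(0,0,150),(180,45,255)),('brown',(3,80,25),(14,255,140))]:
        for b in blobs(d,lo,hi,25,roi): print(c,b)
def up(d,x,y,w,h,s): return cv2.resize(d['image'][y:y+h,x:x+w,::-1],None,fx=s,fy=s,interpolation=cv2.INTER_CUBIC)
a=up(S,180,175,133,133,3);b=up(S,265,130,68,75,6)[:399]
c=up(T,275,210,130,60,6)
cv2.imwrite('pics/c1.png',np.hstack([cv2.resize(a,(400,450)),cv2.resize(b,(400,450))]))
cv2.imwrite('pics/c2.png',c)
cv2.imwrite('pics/c3.png',up(T,110,150,145,105,5))
E
```

```text
side
red ([278.5, 194.2], [270, 186, 16, 15, 117])
red ([275.5, 226.7], [266, 216, 18, 17, 91])
red ([193.1, 238.9], [184, 230, 20, 19, 121])
green ([307.7, 162.9], [300, 160, 16, 6, 46])
white ([179.8, 124.4], [170, 121, 20, 8, 131])
white ([265.6, 120.9], [260, 120, 12, 3, 33])
white ([358.3, 250.4], [324, 120, 56, 210, 6711])
white ([249.6, 128.2], [240, 124, 20, 10, 144])
white ([175.3, 146.0], [172, 134, 9, 25, 121])
white ([248.8, 140.0], [244, 136, 11, 9, 77])
white ([289.6, 161.1], [285, 154, 11, 17, 37])
white ([300.5, 174.2], [292, 171, 18, 7, 82])
white ([274.1, 248.3], [269, 241, 9, 14, 54])
white ([200.9, 257.1], [198, 253, 6, 9, 33])
white ([193.8, 260.1], [190, 257, 8, 6, 25])
white ([194.2, 267.3], [190, 264, 9, 7, 46])
white ([251.9, 270.2], [244, 264, 16, 13, 160])
white ([252.8, 287.9], [244, 278, 18, 21, 284])
brown ([134.5, 122.2], [130, 120, 11, 6, 37])
brown ([151.1, 133.4], [142, 120, 18, 33, 319])
brown ([207.4, 138.6], [192, 120, 36, 40, 942])
brown ([241.9, 122.0], [237, 120, 12, 6, 57])
brown ([322.4, 123.1], [310, 121, 25, 6, 89])
brown ([282.8, 129.4], [
[... 1191 characters left out ...]
 145])
brown ([73.5, 87.9], [59, 87, 32, 6, 41])
brown ([230.4, 156.7], [218, 144, 26, 26, 408])
brown ([146.1, 176.4], [137, 169, 15, 13, 33])
brown ([197.1, 183.3], [182, 168, 31, 31, 601])
brown ([242.2, 191.7], [230, 180, 26, 26, 153])
brown ([276.0, 202.0], [276, 190, 1, 25, 25])
brown ([275.9, 252.9], [265, 220, 14, 60, 81])
brown ([307.7, 225.8], [294, 222, 28, 9, 91])
brown ([343.6, 238.4], [320, 231, 47, 16, 143])
brown ([383.6, 239.5], [382, 236, 5, 8, 28])
brown ([193.2, 244.9], [190, 239, 7, 12, 35])
brown ([305.2, 249.3], [290, 246, 27, 8, 90])
brown ([381.2, 256.0], [379, 248, 6, 17, 56])
brown ([54.2, 273.5], [48, 253, 26, 29, 56])
brown ([140.8, 280.8], [109, 280, 62, 2, 67])
```

View pics/c1.png

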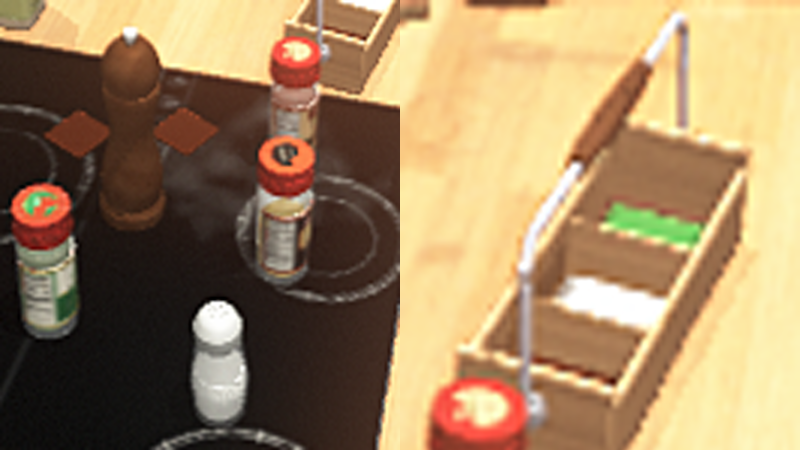

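View pics/c2.png

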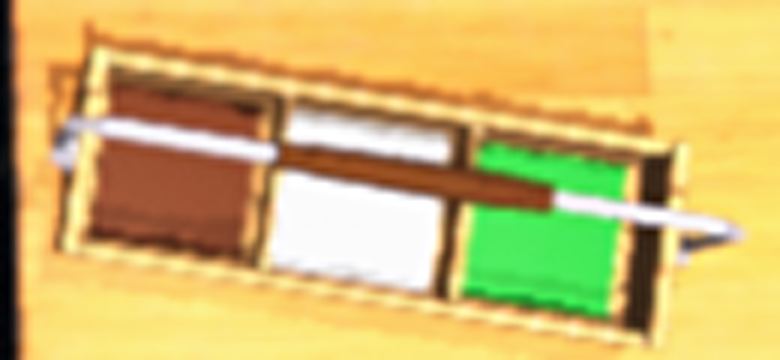

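View pics/c3.png

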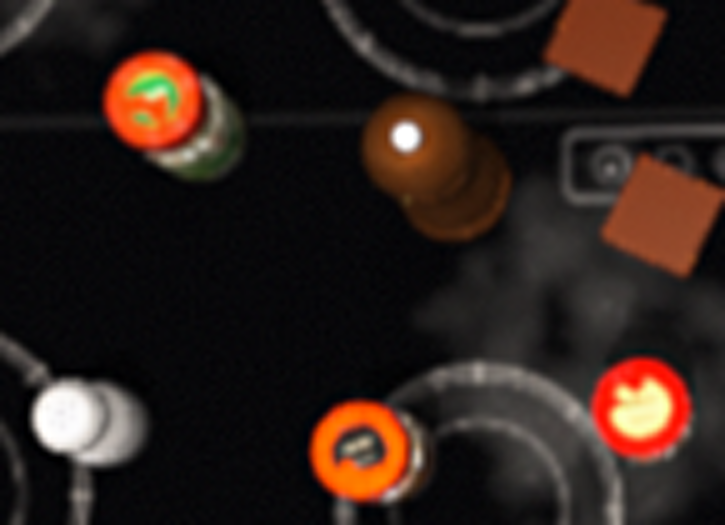

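The crops give lid centres, the mill knob, the caddy's rim corners and the grip ends in both views. Next I triangulate them.

```bash
python3 - <<'E'
from h import *
S=arm.get_image('side');T=arm.get_image('top')
sl=lambda x,y:(180+(x+.5)/(400/133)-.5,175+(y+.5)/(450/133)-.5)
sr=lambda x,y:(265+(x+.5)/(400/68/1.02*1.02 if 0 else 400/408*6)-.5,130+(y+.5)/(450/399*6)-.5)
sr=lambda x,y:(265+(x+.5)/(400/68/1.0)-.5,130+(y+.5)/(450/66.5)-.5)
t2=lambda x,y:(275+(x+.5)/6-.5,210+(y+.5)/6-.5)
t3=lambda x,y:(110+(x+.5)/5-.5,150+(y+.5)/5-.5)
np.set_printoptions(precision=1,suppress=True)
for n,a,b in [('herb lid',sl(43,201),t3(153,100)),('mill knob',sl(128,31),t3(405,136)),('salt head',sl(217,325),t3(68,415)),('dark',sl(287,153),t3(360,450)),('red',sl(295,50),t3(641,408)),
 ('c+x+y',sr(460,350),t2(93,45)),('c-x+y',sr(612,415),t2(65,250)),('c-x-y',sr(748,155),t2(652,343)),('c+x-y',sr(620,125),t2(685,147)),
 ('grip+y',sr(570,165),t2(278,155)),('grip-y',sr(650,62),t2(553,197)),('white',sr(612,300),t2(357,210)),]:
    print(n,*tri(S,a,T,b))
for n,p in [('brown',(175,170)),('white',(357,208)),('green',(545,230))]: print(n,plane(T,t2(*p),4))
print('bases via plane0 side: herb',plane(S,sl(48,330),0),'mill',plane(S,sl(133,225),0),'salt',plane(S,sl(220,420),0),'dark',plane(S,sl(283,278),0))
print(arm.read_state()['clock'])
E
```

```text
Traceback (most recent call last):
  File "h.py", line 11, in tri
    (a,u),(b,v)=ray(d1,p1),ray(d2,p2)
                ~~~^^^^^^^
  File "h.py", line 7, in ray
    v=np.array(d['rotation']).reshape(3,3)@[u[0],u[1],1]; return np.array(d['xyz']),v/np.linalg.norm(v)
      ~~~~~~~~~~~~~~~~~~~~~~~~~~~~~~~^^^^^
ValueError: cannot reshape array of size 4 into shape (3,3)
```

Rotation is a quaternion; I'll fix that.

```bash
sed -i 's/np.array(d\[.rotation.\]).reshape(3,3)/Rot.from_quat(d["rotation"]).as_matrix()/; 1i from scipy.spatial.transform import Rotation as Rot' h.py
python3 - <<'E'
from h import *
S=arm.get_image('side');T=arm.get_image('top')
sl=lambda x,y:(180+(x+.5)/(400/133)-.5,175+(y+.5)/(450/133)-.5)
sr=lambda x,y:(265+(x+.5)/(400/68)-.5,130+(y+.5)/(450/66.5)-.5)
t2=lambda x,y:(275+(x+.5)/6-.5,210+(y+.5)/6-.5)
t3=lambda x,y:(110+(x+.5)/5-.5,150+(y+.5)/5-.5)
np.set_printoptions(precision=1,suppress=True)
for n,a,b in [('herb lid',sl(43,201),t3(153,100)),('mill knob',sl(128,31),t3(405,136)),('salt head',sl(217,325),t3(68,415)),('dark',sl(287,153),t3(360,450)),('red',sl(295,50),t3(641,408)),
 ('c+x+y',sr(460,350),t2(93,45)),('c-x+y',sr(612,415),t2(65,250)),('c-x-y',sr(748,155),t2(652,343)),('c+x-y',sr(620,125),t2(685,147)),
 ('grip+y',sr(570,165),t2(278,155)),('grip-y',sr(650,62),t2(553,197)),('white',sr(612,300),t2(357,210)),]:
    print(n,*tri(S,a,T,b))
for n,p in [('brown',(175,170)),('white',(357,208)),('green',(545,230))]: print(n,plane(T,t2(*p),4))
print('bases via plane0 side: herb',plane(S,sl(48,330),0),'mill',plane(S,sl(133,225),0),'salt',plane(S,sl(220,420),0),'dark',plane(S,sl(283,278),0))
print(arm.read_state()['clock'])
E
```

```text
herb lid [610.5 283.9 109.2] 1.1482205875324987
mill knob [581.9 154.7 168.7] 3.5025612992677813
salt head [463.2 330.   76.9] 1.688395699007456
dark [443.8 183.3 107.7] 1.5900352679605907
red [462.4  52.4 107.6] 3.2109619439407053
c+x+y [394.9 -63.1 102.9] 194.98555723668443
c-x+y [319.  -49.6  85.8] 188.50963078842886
c-x-y [ 265.2 -272.5  102.5] 216.09738588360094
c+x-y [ 336.4 -287.5  108.2] 224.9665117676441
grip+y [ 351.5 -125.   160.5] 189.29897457402706
grip-y [ 324.5 -220.8  169.6] 209.11695378625055
white [ 325.3 -166.2   76.2] 203.97190647633707
brown [ 446.4 -113.4    4. ]
white [ 428.8 -191.3    4. ]
green [ 417.8 -272.5    4. ]
bases via plane0 side: herb [611.1 295.2   0. ] mill [580.  170.5   0. ] salt [458.8 339.1   0. ] dark [441.1 195.1   0. ]
0.45
```

The right-hand crop in that image starts at x = 400, so I'll redo its points with that offset.

```bash
python3 - <<'E'
from h import *
S=arm.get_image('side');T=arm.get_image('top')
sr=lambda x,y:(265+(x-400+.5)/(400/68)-.5,130+(y+.5)/(450/66.5)-.5)
t2=lambda x,y:(275+(x+.5)/6-.5,210+(y+.5)/6-.5)
np.set_printoptions(precision=1,suppress=True)
P={}
for n,a,b in [
 ('c+x+y',sr(460,350),t2(93,45)),('c-x+y',sr(612,415),t2(65,250)),('c-x-y',sr(748,155),t2(652,343)),('c+x-y',sr(620,125),t2(685,147)),
 ('grip+y',sr(570,165),t2(278,155)),('grip-y',sr(650,62),t2(553,197)),('white',sr(612,300),t2(357,210)),]:
    P[n],e=tri(S,a,T,b); print(n,P[n],e)
C=sum(P[k] for k in list(P)[:4])/4
for z in (44,49):
    q=[plane(T,t2(*p),z)[:2] for p in [(93,45),(65,250),(652,343),(685,147)]]
    c=sum(q)/4; ax=(q[0]+q[1]-q[2]-q[3])/2; print(z,c,np.linalg.norm(ax),np.degrees(np.arctan2(-ax[0],ax[1])))
u=ax/np.linalg.norm(ax)
for s in (80,0,-80): print('bay',c+s*u)
for n,p in [('brown',(175,170)),('white',(357,208)),('green',(545,230))]: print(n,plane(T,t2(*p),4))
E
```

```text
c+x+y [496.4 -75.7  49.7] 0.9870415258968637
c-x+y [413.7 -62.9  37.2] 1.4878182229586212
c-x-y [ 370.6 -303.8   47.9] 0.775435659453139
c+x-y [ 449.7 -323.    44.6] 1.9840174098871877
grip+y [ 450.7 -140.5  115.5] 6.096448350384646
grip-y [ 428.1 -246.7  119.7] 2.573885808820053
white [ 429.7 -188.1   20.2] 4.038812871090878
44 [ 432.8 -191.7] 248.79942762459996 -10.355861203640748
49 [ 432.7 -190.7] 247.6452972209752 -10.355861203640755
bay [ 447. -112.]
bay [ 432.7 -190.7]
bay [ 418.3 -269.4]
brown [ 446.4 -113.4    4. ]
white [ 428.8 -191.3    4. ]
green [ 417.8 -272.5    4. ]
```

The caddy's centre is at (432,-191) with yaw about -10.4°, and its base is at z ≈ -6. The grip is at about (439,-193,117). I'll start moving: align the tool with the world axes (tool y = -world y, tool z = down), then go over to the far side of the handle.

```bash
python3 -m pendant '[[0,0,0,0,0,-6.5,0],[0,0,0,0,0,-6.5,0],[0.019,0.045,0,0,0,0,0],[0.019,0.045,0,0,0,0,0],[0.019,0.045,0,0,0,0,0],[0.019,0.045,0,0,0,0,0],[0.019,0.045,0,0,0,0,0],[0.019,0.045,0,0,0,0,0],[0.019,0.045,0,0,0,0,0],[0.019,0.045,0,0,0,0,0],[0.019,0.045,0,0,0,0,0],[0.019,0.045,0,0,0,0,0]]'
```

```text
clock: 1.75
position: [330.8, 157.2, 256.9]
ee_rot: [1.0, 0.001, 0.001, -0.001]
contact_force: [1.4, -0.6, 0.0]
gripper_width: 0.1
grasp_force: 0.0
```

```bash
python3 -m pendant '[[0.019,0.045,0,0,0,0,0],[0.019,0.045,0,0,0,0,0],[0.019,0.045,0,0,0,0,0],[0.019,0.045,0,0,0,0,0],[0.019,0.045,0,0,0,0,0],[0.019,0.045,0,0,0,0,0],[0.019,0.045,0,0,0,0,0],[0.019,0.042,0,0,0,0,0],[0,0,0.045,0,0,0,0],[0,0,0.045,0,0,0,0],[0,0,0.04,0,0,0,0],[0,0,0,0,0,0,0]]' && python3 - <<'E'
from h import *
a=arm.get_image('side')['image'];b=arm.get_image('top')['image']
f=lambda i,x,y:cv2.resize(i[y:y+150,x:x+130,::-1],(400,460))
cv2.imwrite('pics/p1.png',np.hstack([f(a,235,80),f(b,275,170)]))
E
```

```text
clock: 2.95
position: [478.6, -197.6, 121.3]
ee_rot: [1.0, -0.001, -0.006, -0.001]
contact_force: [0.0, 0.0, -0.2]
gripper_width: -0.1
grasp_force: 0.0
```

View pics/p1.png

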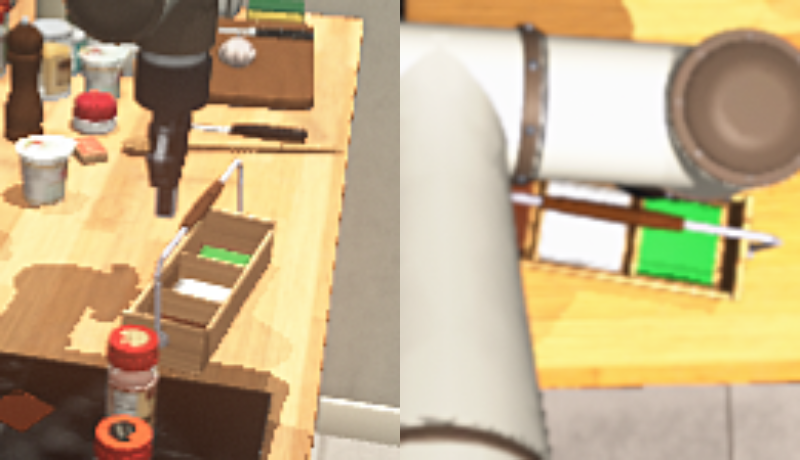

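The fingers are behind the grip on the far side. Now I push toward the robot while sinking.

```bash
python3 -m pendant '[[-0.015,0,0,0,0,0,0],[-0.015,-0.003,0,0,0,0,0],[-0.015,-0.003,0,0,0,0,0],[-0.015,-0.003,0.004,0,0,0,0],[-0.015,-0.003,0.006,0,0,0,0],[-0.015,-0.003,0.008,0,0,0,0],[-0.015,-0.003,0.01,0,0,0,0],[-0.015,-0.003,0.01,0,0,0,0],[-0.01,-0.002,0.005,0,0,0,0],[0,0,0,0,0,0,0],[0,0,0,0,0,0,0],[0,0,0,0,0,0,0]]' && python3 - <<'E'
from h import *
a=arm.get_image('side')['image'];b=arm.get_image('top')['image']
f=lambda i,x,y:cv2.resize(i[y:y+150,x:x+130,::-1],(400,460))
cv2.imwrite('pics/p2.png',np.hstack([f(a,235,80),f(b,275,170)]))
E
```

```text
clock: 4.25
position: [354.3, -175.2, 84.3]
ee_rot: [1.0, 0.0, 0.002, 0.0]
contact_force: [0.3, -0.2, 0.4]
gripper_width: 0.4
grasp_force: 0.0
```

View pics/p2.png

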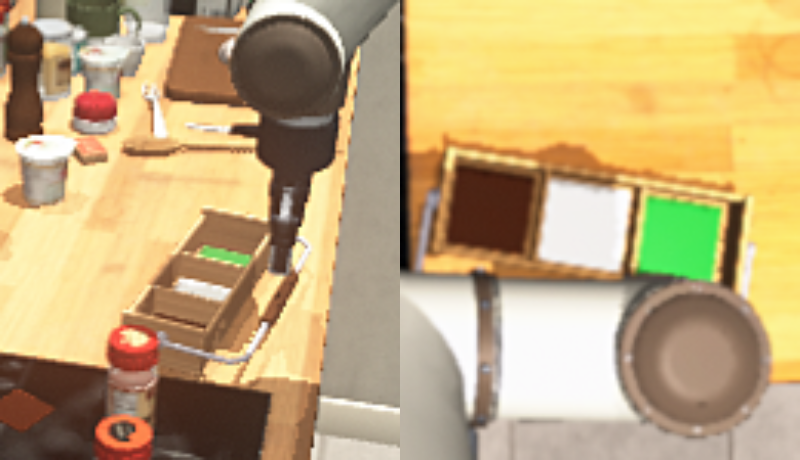

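The handle has dropped to the robot's side. I'll lift straight up; the wrist camera will then be above the caddy and can measure the liners and the handle.

```bash
python3 -m pendant '[[0,0,-0.045,0,0,0,0],[0,0,-0.045,0,0,0,0],[0,0,-0.045,0,0,0,0],[0,0,-0.045,0,0,0,0],[0,0,0,0,0,0,0],[0,0,0,0,0,0,0]]' && python3 - <<'E'
from h import *
np.set_printoptions(precision=1,suppress=True)
W=arm.get_image('wrist');T=arm.get_image('top');S=arm.get_image('side')
cv2.imwrite('pics/w1.png',cv2.resize(W['image'][:,:,::-1],(800,600)))
print(W['xyz'])
for n,lo,hi in [('green',(45,120,60),(75,255,255)),('white',(0,0,150),(180,45,255)),('brown',(0,90,20),(12,255,110))]:
    for m,d,roi in [('wrist',W,None),('top',T,(275,200,405,290)),('side',S,(265,125,335,205))]:
        for c,s in blobs(d,lo,hi,40 if m=='side' else 250,roi): print(n,m,c,s,plane(d,c,4))
E
```

```text
clock: 4.95
position: [353.1, -175.0, 264.3]
ee_rot: [1.0, -0.0, 0.002, -0.0]
contact_force: [0.1, -0.4, -0.9]
gripper_width: 0.2
grasp_force: 0.0
[ 425.9 -173.3  382.2]
green wrist [345.5, 100.1] [304, 71, 62, 63, 1121] [ 421.  -283.4    4. ]
green top [365.2, 248.0] [352, 234, 27, 29, 625] [ 417.6 -271.9    4. ]
green side [307.7, 162.9] [300, 160, 16, 6, 48] [ 421.4 -295.3    4. ]
white wrist [269.9, 88.9] [238, 56, 66, 67, 3327] [ 433.5 -191.1    4. ]
white wrist [167.6, 130.0] [147, 75, 66, 81, 516] [385.  -64.1   4. ]
white wrist [351.4, 162.4] [303, 108, 86, 74, 519] [ 343.4 -296.9    4. ]
white wrist [60.3, 257.8] [0, 194, 169, 190, 16715] [202.1 113.3   4. ]
white wrist [248.8, 209.5] [243, 195, 12, 30, 339] [ 279.2 -164.7    4. ]
white wrist [375.2, 240.2] [256, 194, 217, 129, 18042] [ 232.4 -341.3    4. ]
white wrist [471.5, 260.9] [452, 194, 38, 137, 604] [ 194.7 -496.     4. ]
white wrist [255.4, 320.1] [250, 307, 12, 26, 257] [  97.3 -173.3    4. ]
white top [334.4, 243.0] [320, 229, 30, 29, 696] [ 432.  -192.3    4. ]
white top [294.2, 276.7] [275, 263, 41, 27, 1027] [348.4 -86.3   4. ]
white top [349.4, 277.7] [322, 266, 58, 24, 1254] [ 343.  -227.7    4. ]
white side [300.8, 174.0] [292, 171, 18, 7, 75] [ 433.8 -214.4    4. ]
white side [305.1, 192.6] [286, 185, 36, 14, 75] [ 404.5 -107.1    4. ]
brown wrist [30.9, 61.7] [9, 36, 34, 52, 623] [472.7 103.7   4. ]
brown wrist [209.7, 68.4] [178, 45, 58, 58, 1858] [ 457.3 -119.6    4. ]
brown top [306.6, 234.2] [292, 224, 27, 26, 388] [ 455.8 -121.     4. ]
```

View pics/w1.png

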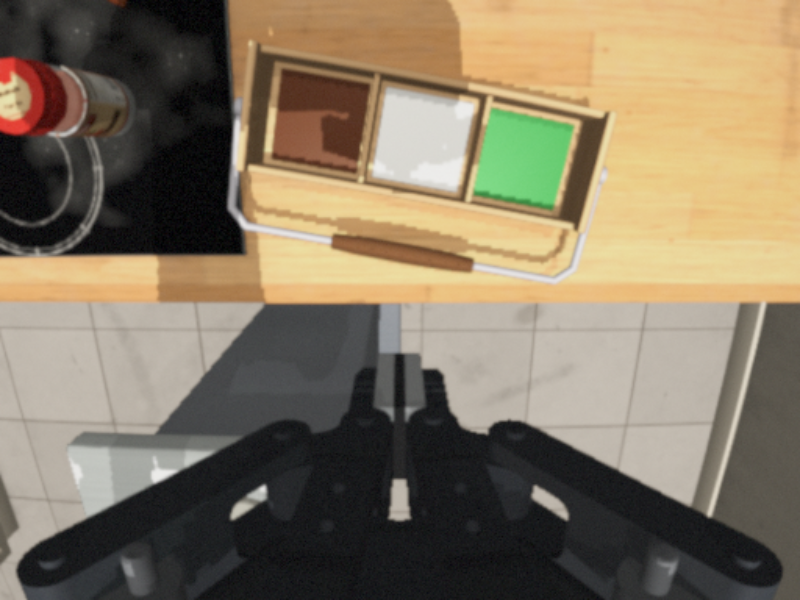

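The wrist view (800 px scale) shows the handle folded, with the grip at (402,253). Liner centres are brown (321,120), white (425,137) and green (525,158). I'll triangulate these with the top view and check the handle.

```bash
python3 - <<'E'
from h import *
np.set_printoptions(precision=1,suppress=True)
W=arm.get_image('wrist');T=arm.get_image('top')
s=lambda x,y:((x+.5)*.64-.5,(y+.5)*.64-.5)
for n,p in [('brown',(321,120)),('white',(425,137)),('green',(525.5,158))]:
    print(n,plane(W,s(*p),4),proj(T,plane(W,s(*p),4)))
q=lambda q:[432-85*.984*np.sin(q),-191+85*.18*np.sin(q),29+85*np.cos(q)]
for a in (1.2,1.4,1.5,1.6): print(a,(proj(W,q(a))+.5)/.64-.5)
for n,t in [('white',(334.4,243.0)),('green',(365.2,248.0))]: print(n,tri(W,s(*{'white':(425,137),'green':(525.5,158)}[n]),T,t))
cv2.imwrite('pics/t3.png',cv2.resize(T['image'][215:285,275:405,::-1],None,fx=6,fy=6,interpolation=cv2.INTER_CUBIC))
E
```

```text
brown [ 445.1 -114.3    4. ] [304.1 238.4]
white [ 432.3 -193.1    4. ] [334.7 242.9]
green [ 417.1 -271.1    4. ] [364.9 248.2]
1.2 [404.1 253.4]
1.4 [402.8 254.5]
1.5 [402.4 253.3]
1.6 [402.3 251.1]
white (array([ 432.2, -193.4,   -2.2]), np.float64(0.2785072101208106))
green (array([ 417.5, -268.5,   15.7]), np.float64(0.873399892622711))
```

View pics/t3.png

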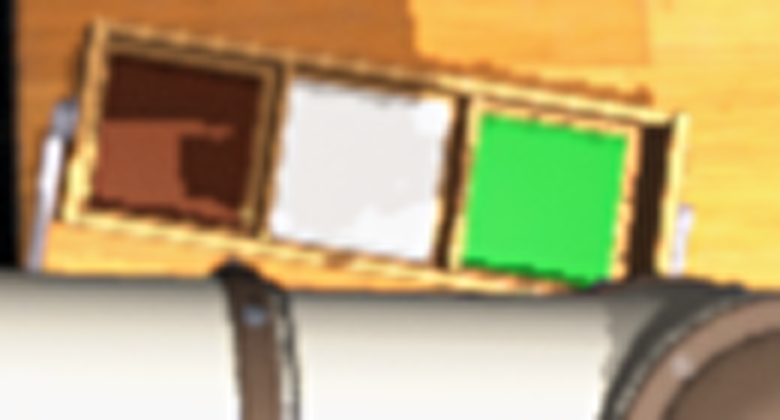

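Wrist and top views agree on the liners: brown (445,-114), white (432,-192), green (417,-271). Next I go next to the herb jar for a wrist view of it.

```bash
python3 -m pendant '[[0.0177,-0.0459,0,0,0,0,0.085],[0.0177,-0.0459,0,0,0,0,0.085],[0.0177,-0.0459,0,0,0,0,0.085],[0.0177,-0.0459,0,0,0,0,0.085],[0.0177,-0.0459,0,0,0,0,0.085],[0.0177,-0.0459,0,0,0,0,0.085],[0.0177,-0.0459,0,0,0,0,0.085],[0.0177,-0.0459,0,0,0,0,0.085],[0.0177,-0.0459,0,0,0,0,0.085],[0.0177,-0.0459,0,0,0,0,0.085],[0,0,0,0,0,0,0.085],[0,0,0,0,0,0,0.085]]' && python3 - <<'E'
from h import *
np.set_printoptions(precision=1,suppress=True)
W=arm.get_image('wrist');S=arm.get_image('side')
cv2.imwrite('pics/w2.png',np.hstack([cv2.resize(W['image'][:,:,::-1],(500,375)),cv2.resize(S['image'][120:220,250:330,::-1],(300,375))]))
print(W['xyz'])
for c,s in blobs(W,(0,150,90),(12,255,255),150): print(c,s,plane(W,c,106))
E
```

```text
clock: 6.4
position: [529.3, 284.8, 261.0]
ee_rot: [1.0, 0.001, -0.002, 0.001]
contact_force: [-0.8, 0.6, -0.0]
gripper_width: 84.9
grasp_force: 0.0
[602.8 286.9 378.3]
[431.2, 43.9] [406, 16, 51, 56, 1603] [647.  134.2 106. ]
[254.4, 83.1] [230, 56, 51, 53, 1558] [611.4 286.7 106. ]
[452.6, 127.2] [436, 104, 32, 47, 567] [575.7 103.2 106. ]
[468.5, 231.9] [446, 212, 50, 45, 1186] [468.7  64.  106. ]
[342.6, 245.5] [328, 228, 45, 45, 649] [455.8 197.4 106. ]
```

View pics/w2.png

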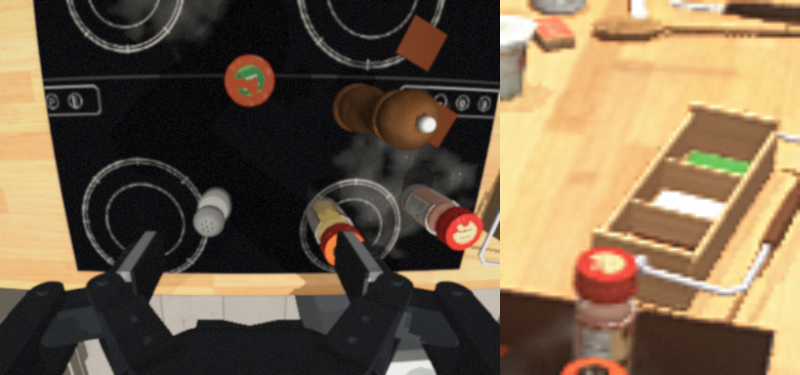

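The wrist view shows the herb jar's lid at (250,80) of 500 px, i.e. (611,286), matching the first measurement. The side crop shows the handle lying flat. I'll go over the herb jar, descend and grip the cap.

```bash
python3 -m pendant '[[0.041,0,0,0,0,0,0.085],[0.041,0,0,0,0,0,0.085],[0,0,0.041,0,0,0,0.085],[0,0,0.041,0,0,0,0.085],[0,0,0.041,0,0,0,0.085],[0,0,0.041,0,0,0,0.085],[0,0,0,0,0,0,0.085],[0,0,0,0,0,0,0.035],[0,0,0,0,0,0,0.035],[0,0,0,0,0,0,0.035],[0,0,0,0,0,0,0.035],[0,0,0,0,0,0,0.035]]' && python3 - <<'E'
from h import *
np.set_printoptions(precision=1,suppress=True)
S=arm.get_image('side')
cv2.imwrite('pics/s3.png',cv2.resize(S['image'][130:310,150:350,::-1],(600,540)))
E
```

```text
clock: 7.7
position: [613.3, 285.0, 103.0]
ee_rot: [1.0, 0.0, 0.003, -0.001]
contact_force: [0.3, -0.0, 7.2]
gripper_width: 42.8
grasp_force: 61.5
```

View pics/s3.png

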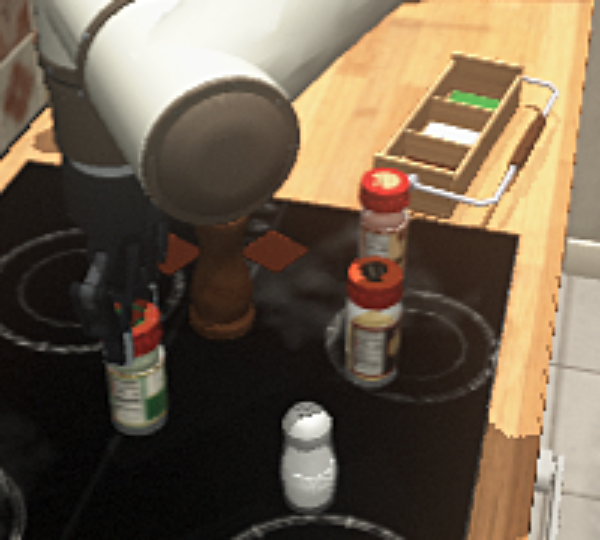

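The herb jar is gripped (42.8 mm, 61 N). Lift it high, over the mill.

```bash
python3 -m pendant '[[0,0,-0.02,0,0,0,0.035],[0,0,-0.04,0,0,0,0.035],[0,0,-0.045,0,0,0,0.035],[0,0,-0.045,0,0,0,0.035],[0,0,-0.045,0,0,0,0.035],[0,0,0,0,0,0,0.035]]' && python3 -m pendant '[[-0.0162,0.0463,0,0,0,0,0.035],[-0.0162,0.0463,0,0,0,0,0.035],[-0.0162,0.0463,0,0,0,0,0.035],[-0.0162,0.0463,0,0,0,0,0.035],[-0.0162,0.0463,0,0,0,0,0.035],[-0.0162,0.0463,0,0,0,0,0.035],[-0.0162,0.0463,0,0,0,0,0.035],[-0.0162,0.0463,0,0,0,0,0.035],[-0.0162,0.0463,0,0,0,0,0.035],[-0.0162,0.0463,0,0,0,0,0.035],[-0.0162,0.0463,0,0,0,0,0.035],[-0.0162,0.0463,0,0,0,0,0.035]]'
```

```text
clock: 8.35
position: [614.0, 285.0, 304.1]
ee_rot: [1.0, 0.0, 0.007, -0.004]
contact_force: [-0.4, -0.4, -0.7]
gripper_width: 43.3
grasp_force: 61.1
clock: 9.55
position: [415.8, -272.9, 294.6]
ee_rot: [1.0, 0.0, 0.001, -0.0]
contact_force: [1.4, -0.6, -1.8]
gripper_width: 43.2
grasp_force: 61.2
```

```bash
python3 -m pendant '[[0.003,0,0,0,0,0,0.035],[0,0,0.04,0,0,0,0.035],[0,0,0.04,0,0,0,0.035],[0,0,0,0,0,0,0.035],[0,0,0,0,0,0,0.035]]'; python3 - <<'E'
from h import *
np.set_printoptions(precision=1,suppress=True)
S=arm.get_image('side');T=arm.get_image('top')
p=arm.read_state()['position'];print(p)
im=S['image'][:,:,::-1].copy()
for dz in (-97,9): print(dz,proj(S,[p[0]-2,p[1],p[2]+dz]))
cv2.imwrite('pics/s4.png',cv2.resize(im[70:210,250:370],(685,600*140//120*0+600),interpolation=cv2.INTER_CUBIC))
E
```

```text
clock: 10.05
position: [420.5, -271.6, 215.0]
ee_rot: [1.0, 0.001, -0.0, 0.0]
contact_force: [1.1, -0.6, 0.8]
gripper_width: 42.9
grasp_force: 61.4
[ 421.8 -271.9  216.7]
-97 [310.3 135.7]
9 [313.2 105.1]
```

View pics/s4.png

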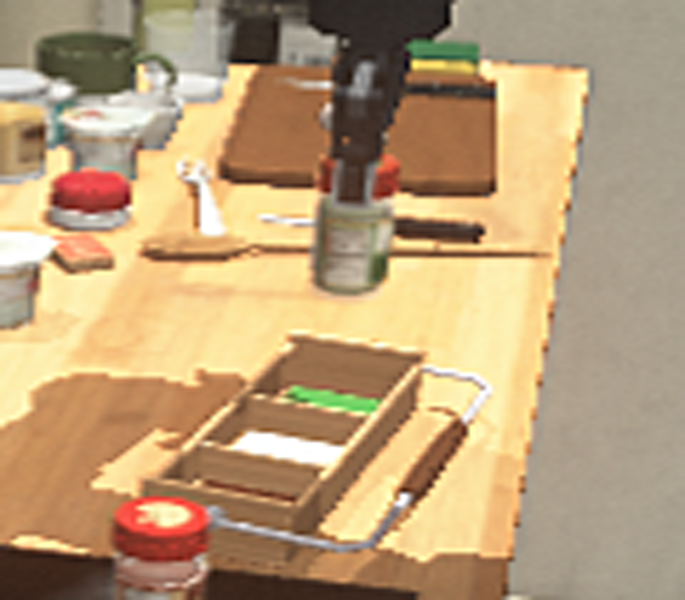

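The jar hangs upright, centred over the green bay, with its bottom 97 mm below the TCP. Lower it.

```bash
python3 -m pendant '[[-0.002,0,0.04,0,0,0,0.035],[0,0,0.035,0,0,0,0.035],[0,0,0.025,0,0,0,0.035],[0,0,0,0,0,0,0.035],[0,0,0,0,0,0,0.035]]' && python3 -m pendant '[[0,0,0.004,0,0,0,0.035],[0,0,0.004,0,0,0,0.035],[0,0,0,0,0,0,0.035]]'
```

```text
clock: 10.65
position: [419.9, -272.0, 116.2]
ee_rot: [1.0, 0.001, 0.002, 0.001]
contact_force: [-0.5, -0.4, -1.1]
gripper_width: 43.0
grasp_force: 61.5
clock: 10.95
position: [418.7, -271.7, 107.0]
ee_rot: [1.0, 0.0, 0.001, 0.0]
contact_force: [0.7, -0.5, -0.6]
gripper_width: 42.9
grasp_force: 61.8
```

```bash
python3 -m pendant '[[0,0,0.003,0,0,0,0.035],[0,0,0,0,0,0,0.035]]' && python3 -m pendant '[[0,0,0.002,0,0,0,0.035],[0,0,0,0,0,0,0.035]]'&& python3 -m pendant '[[0,0,0.001,0,0,0,0.035],[0,0,0,0,0,0,0.035]]'
```

```text
clock: 11.15
position: [419.5, -272.0, 107.0]
ee_rot: [1.0, 0.001, 0.002, 0.001]
contact_force: [-3.8, 4.4, 18.3]
gripper_width: 42.9
grasp_force: 63.3
clock: 11.35
position: [420.0, -272.1, 106.9]
ee_rot: [1.0, 0.001, 0.002, 0.001]
contact_force: [-6.2, 6.7, 31.1]
gripper_width: 43.1
grasp_force: 64.6
clock: 11.55
position: [420.3, -272.2, 106.9]
ee_rot: [1.0, 0.001, 0.003, 0.002]
contact_force: [-7.7, 8.5, 36.7]
gripper_width: 43.1
grasp_force: 65.4
```

It is seated: the contact offset was 103 mm at the grasp, so the jar's bottom is at z = 4. Unload, release and retreat.

```bash
python3 -m pendant '[[0,0,-0.003,0,0,0,0.035],[0,0,-0.002,0,0,0,0.035],[0,0,0,0,0,0,0.035],[0,0,0,0,0,0,0.05],[0,0,0,0,0,0,0.07],[0,0,0,0,0,0,0.07],[0,0,0,0,0,0,0.07],[0,0,-0.03,0,0,0,0.07],[0,0,-0.04,0,0,0,0.07],[0,0,-0.045,0,0,0,0.07],[0,0,-0.045,0,0,0,0.07],[0,0,0,0,0,0,0.085]]' ; python3 - <<'E'
from h import *
np.set_printoptions(precision=1,suppress=True)
S=arm.get_image('side');W=arm.get_image('wrist')
a=cv2.resize(S['image'][110:220,250:360,::-1],(400,400)); b=cv2.resize(W['image'][:,:,::-1],(400,300)); b=cv2.copyMakeBorder(b,0,100,0,0,0)
cv2.imwrite('pics/s5.png',np.hstack([a,b]))
print(W['xyz'])
for c,s in blobs(W,(0,150,90),(12,255,255),150): print(c,s,plane(W,c,110))
# salt from earlier: side/top
T=arm.get_image('top')
for n,d,roi in (('S',S,(235,255,275,305)),('T',T,(105,215,150,255))):
    for c,s in blobs(d,(0,0,90),(180,60,255),40,roi): print(n,c,s)
E
```

```text
clock: 12.75
position: [421.2, -273.1, 272.1]
ee_rot: [1.0, 0.001, 0.006, 0.003]
contact_force: [0.6, 0.0, -0.6]
gripper_width: 82.0
grasp_force: 0.0
[ 491.9 -270.2  386.7]
[9.5, 42.8] [0, 21, 24, 46, 771] [545.1 -49.  110. ]
[142.6, 133.7] [134, 110, 20, 51, 489] [ 460.1 -167.5  110. ]
[253.8, 176.4] [231, 152, 47, 48, 1203] [ 419.3 -269.5  110. ]
S [252.4, 281.5] [244, 264, 18, 36, 537]
T [126.5, 234.0] [116, 226, 22, 17, 281]
```

View pics/s5.png

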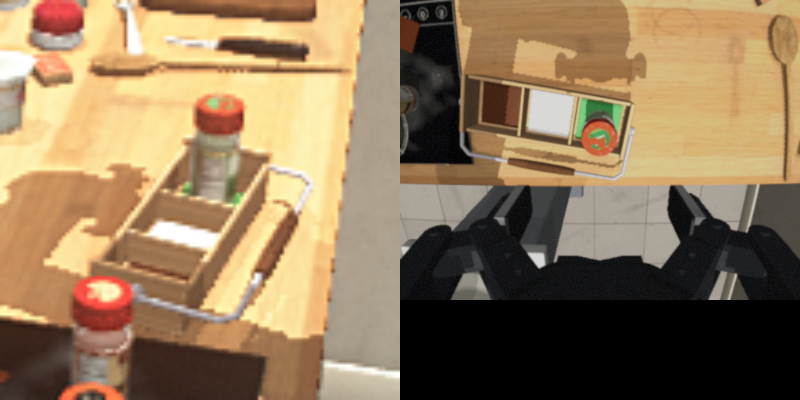

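The side and wrist views show the herb jar standing upright on the green liner, measured at (419,-270). The handle is still flat. Now to the salt, with a wrist check of its position.

```bash
python3 -m pendant '[[-0.0024,-0.0464,0,0,0,0,0.085],[-0.0024,-0.0464,0,0,0,0,0.085],[-0.0024,-0.0464,0,0,0,0,0.085],[-0.0024,-0.0464,0,0,0,0,0.085],[-0.0024,-0.0464,0,0,0,0,0.085],[-0.0024,-0.0464,0,0,0,0,0.085],[-0.0024,-0.0464,0,0,0,0,0.085],[-0.0024,-0.0464,0,0,0,0,0.085],[-0.0024,-0.0464,0,0,0,0,0.085],[-0.0024,-0.0464,0,0,0,0,0.085],[-0.0024,-0.0464,0,0,0,0,0.085],[-0.0024,-0.0464,0,0,0,0,0.085]]' && python3 -m pendant '[[-0.0024,-0.0464,0,0,0,0,0.085],[0,0,0,0,0,0,0.085],[0,0,0,0,0,0,0.085]]' ; python3 - <<'E'
from h import *
np.set_printoptions(precision=1,suppress=True)
W=arm.get_image('wrist');S=arm.get_image('side');T=arm.get_image('top')
print(W['xyz'],proj(W,[463,330,85]),proj(W,[463,330,2]))
w=proj(W,[463,330,60]).astype(int);roi=(w[0]-50,max(w[1]-50,0),w[0]+50,w[1]+50)
for lo in (60,90,120):
    for c,s in blobs(W,(0,0,lo),(180,70,255),150,roi): print('W',lo,c,s,plane(W,c,60),plane(W,c,85))
# mill from side/top: knob
for n,d,P in (('S',S,[582,155,168]),('T',T,[582,155,168]),('W',W,[582,155,168])):
    k=proj(d,P).astype(int);print(n,'pred',k)
    if 0<k[0]<512 and 0<k[1]<384:
        for c,s in blobs(d,(0,0,140),(180,80,255),3,(k[0]-15,max(k[1]-15,0),k[0]+15,k[1]+15)): print(c,s)
E
```

```text
clock: 14.1
position: [388.2, 286.5, 263.3]
ee_rot: [1.0, 0.0, -0.001, 0.002]
contact_force: [1.7, 0.1, -0.2]
gripper_width: 84.8
grasp_force: 0.0
clock: 14.4
position: [386.1, 331.7, 262.8]
ee_rot: [1.0, 0.001, -0.002, 0.002]
contact_force: [0.9, -0.7, -0.6]
gripper_width: 84.7
grasp_force: 0.0
[459.6 334.  380.2] [257.9  89.7] [257.   90.5]
W 60 [251.5, 92.2] [207, 52, 70, 88, 1607] [460.8 336.2  60. ] [460.7 336.   85. ]
W 90 [256.3, 90.9] [236, 72, 39, 39, 1163] [462.1 331.3  60. ] [461.9 331.5  85. ]
W 120 [256.6, 89.7] [239, 72, 35, 38, 989] [463.3 331.   60. ] [463.  331.2  85. ]
S pred [222 184]
[222.8, 184.3] [221, 183, 5, 4, 16]
T pred [190 176]
[190.6, 176.7] [188, 174, 6, 6, 29]
W pred [516 -77]
```

```bash
python3 -m pendant '[[0.04,0,0,0,0,0,0.085],[0.036,0,0,0,0,0,0.085],[0,0,0.04,0,0,0,0.085],[0,0,0.045,0,0,0,0.085],[0,0,0.045,0,0,0,0.085],[0,0,0.04,0,0,0,0.085],[0,0,0,0,0,0,0.085],[0,0,0,0,0,0,0.085]]'
```

```text
clock: 15.35
position: [463.6, 331.0, 96.1]
ee_rot: [1.0, -0.0, 0.0, 0.0]
contact_force: [-0.1, 0.1, 0.9]
gripper_width: 84.6
grasp_force: 0.0
```

```bash
python3 -m pendant '[[0,0,0.022,0,0,0,0.085],[0,0,0,0,0,0,0.085]]' && python3 -m pendant '[[0,0,0,0,0,0,0.028],[0,0,0,0,0,0,0.028],[0,0,0,0,0,0,0.028],[0,0,0,0,0,0,0.028],[0,0,0,0,0,0,0.028],[0,0,0,0,0,0,0.028]]'
```

```text
clock: 15.55
position: [463.1, 331.4, 74.4]
ee_rot: [1.0, -0.0, 0.0, -0.0]
contact_force: [-0.4, -0.7, 0.5]
gripper_width: 84.8
grasp_force: 0.0
clock: 16.15
position: [463.5, 332.1, 75.0]
ee_rot: [1.0, 0.0, 0.001, -0.001]
contact_force: [-1.0, -0.4, 6.3]
gripper_width: 33.2
grasp_force: 57.1
```

```bash
python3 -m pendant '[[0,0,-0.02,0,0,0,0.028],[0,0,-0.04,0,0,0,0.028],[0,0,-0.045,0,0,0,0.028],[0,0,-0.045,0,0,0,0.028],[0,0,-0.03,0,0,0,0.028],[0,0,0,0,0,0,0.028]]' && python3 -m pendant '[[-0.0028,0.0476,0,0,0,0,0.028],[-0.0028,0.0476,0,0,0,0,0.028],[-0.0028,0.0476,0,0,0,0,0.028],[-0.0028,0.0476,0,0,0,0,0.028],[-0.0028,0.0476,0,0,0,0,0.028],[-0.0028,0.0476,0,0,0,0,0.028],[-0.0028,0.0476,0,0,0,0,0.028],[-0.0028,0.0476,0,0,0,0,0.028],[-0.0028,0.0476,0,0,0,0,0.028],[-0.0028,0.0476,0,0,0,0,0.028],[-0.0028,0.0476,0,0,0,0,0.028],[0,0,0,0,0,0,0.028]]'
```

```text
clock: 16.75
position: [464.7, 333.2, 259.4]
ee_rot: [1.0, 0.0, 0.004, -0.004]
contact_force: [0.8, -0.5, -0.4]
gripper_width: 33.2
grasp_force: 57.5
clock: 17.95
position: [430.7, -196.2, 252.4]
ee_rot: [1.0, -0.004, -0.001, 0.0]
contact_force: [0.1, 0.1, -0.6]
gripper_width: 33.3
grasp_force: 57.7
```

```bash
python3 -m pendant '[[0.001,-0.003,0.04,0,0,0,0.028],[0,0,0.04,0,0,0,0.028],[0,0,0.04,0,0,0,0.028],[0,0,0,0,0,0,0.028],[0,0,0,0,0,0,0.028]]'; python3 - <<'E'
from h import *
np.set_printoptions(precision=1,suppress=True)
S=arm.get_image('side');p=arm.read_state()['position']
k=proj(S,[p[0],p[1],p[2]-50]);print(p,k,'bottom',proj(S,[p[0],p[1],p[2]-75]))
k=k.astype(int)
for c,s in blobs(S,(0,0,150),(180,50,255),30,(k[0]-20,k[1]-20,k[0]+20,k[1]+25)): print(c,s)
E
```

```text
clock: 18.45
position: [433.4, -188.8, 133.5]
ee_rot: [1.0, 0.001, -0.001, 0.0]
contact_force: [0.3, 0.1, 0.5]
gripper_width: 33.4
grasp_force: 57.7
[ 434.5 -188.9  134.8] [301.3 156.2] bottom [300.7 163.1]
[304.0, 155.9] [297, 140, 15, 25, 184]
[300.4, 174.1] [292, 171, 18, 7, 81]
```

```bash
python3 -m pendant '[[-0.001,0.003,0.025,0,0,0,0.028],[0,0,0.02,0,0,0,0.028],[0,0,0,0,0,0,0.028],[0,0,0,0,0,0,0.028]]' && python3 -m pendant '[[0,0,0.003,0,0,0,0.028],[0,0,0.002,0,0,0,0.028],[0,0,0,0,0,0,0.028]]' &&  python3 -m pendant '[[0,0,0.003,0,0,0,0.028],[0,0,0,0,0,0,0.028]]'
```

```text
clock: 18.9
position: [433.7, -192.1, 90.2]
ee_rot: [1.0, 0.0, 0.002, 0.0]
contact_force: [0.5, -0.1, -0.7]
gripper_width: 33.4
grasp_force: 57.7
clock: 19.2
position: [432.4, -192.0, 83.8]
ee_rot: [1.0, 0.0, 0.0, 0.0]
contact_force: [-0.6, -0.6, -1.4]
gripper_width: 32.9
grasp_force: 57.7
clock: 19.4
position: [432.0, -192.0, 80.1]
ee_rot: [1.0, -0.0, -0.0, -0.0]
contact_force: [-0.0, 0.0, -1.1]
gripper_width: 33.0
grasp_force: 57.7
```

```bash
python3 -m pendant '[[0,0,0.002,0,0,0,0.028],[0,0,0,0,0,0,0.028]]' && python3 -m pendant '[[0,0,0.001,0,0,0,0.028],[0,0,0,0,0,0,0.028]]'
```

```text
clock: 19.6
position: [432.6, -192.1, 79.0]
ee_rot: [1.0, 0.0, 0.0, 0.0]
contact_force: [-0.3, -0.3, 5.5]
gripper_width: 33.2
grasp_force: 58.1
clock: 19.8
position: [432.9, -192.2, 78.9]
ee_rot: [1.0, 0.001, 0.001, 0.0]
contact_force: [-1.9, 2.2, 12.3]
gripper_width: 33.1
grasp_force: 58.5
```

```bash
python3 -m pendant '[[0,0,-0.002,0,0,0,0.028],[0,0,0,0,0,0,0.035],[0,0,0,0,0,0,0.045],[0,0,0,0,0,0,0.056],[0,0,0,0,0,0,0.056],[0,0,0,0,0,0,0.056],[0,0,-0.03,0,0,0,0.056],[0,0,-0.04,0,0,0,0.056],[0,0,-0.045,0,0,0,0.056],[0,0,-0.045,0,0,0,0.056],[0,0,-0.03,0,0,0,0.085],[0,0,0,0,0,0,0.085]]'; python3 - <<'E'
from h import *
np.set_printoptions(precision=1,suppress=True)
W=arm.get_image('wrist');S=arm.get_image('side')
k=proj(W,[432,-192,80]).astype(int);print(W['xyz'],k)
for c,s in blobs(W,(0,0,120),(180,60,255),60,(k[0]-40,k[1]-40,k[0]+40,k[1]+40)): print(c,s,plane(W,c,90))
for c,s in blobs(S,(0,0,130),(180,60,255),30,(280,125,322,185)): print('S',c,s)
print('S pred top, bottom',proj(S,[432,-192,94]),proj(S,[432,-192,4]))
for c,s in blobs(W,(0,150,90),(12,255,255),150): print('red',c,s,plane(W,c,110))
E
```

```text
clock: 21.0
position: [434.4, -192.6, 274.4]
ee_rot: [1.0, 0.0, 0.005, 0.001]
contact_force: [-0.1, 0.1, 0.2]
gripper_width: 82.5
grasp_force: 0.0
[ 506.3 -190.6  392.8] [255 170]
[254.7, 156.7] [225, 130, 61, 58, 2810] [ 448.6 -190.9   90. ]
S [303.1, 164.7] [290, 152, 26, 27, 330]
S pred top, bottom [302.5 153.3] [300.3 177.5]
red [62.9, 52.2] [44, 26, 38, 51, 1208] [549.8 -17.4 110. ]
red [21.0, 146.1] [0, 125, 45, 45, 1090] [464.8  40.2 110. ]
red [331.5, 188.2] [311, 166, 45, 46, 1146] [ 421.2 -266.2  110. ]
```

```bash
python3 -m pendant '[[0.0094,-0.0435,0,0,0,0,0.085],[0.0094,-0.0435,0,0,0,0,0.085],[0.0094,-0.0435,0,0,0,0,0.085],[0.0094,-0.0435,0,0,0,0,0.085],[0.0094,-0.0435,0,0,0,0,0.085],[0.0094,-0.0435,0,0,0,0,0.085],[0.0094,-0.0435,0,0,0,0,0.085],[0.0094,-0.0435,0,0,0,0,0.085],[0,0,0,0,0,0,0.085],[0,0,0,0,0,0,0.085]]'; python3 - <<'E'
from h import *
np.set_printoptions(precision=1,suppress=True)
W=arm.get_image('wrist');S=arm.get_image('side');T=arm.get_image('top')
k=proj(W,[582,155,168]);print(W['xyz'],k);k=k.astype(int)
for c,s in blobs(W,(0,0,140),(180,90,255),8,(k[0]-20,k[1]-20,k[0]+20,k[1]+20)): print(c,s,plane(W,c,168)); print(tri(W,c,S,(222.8,184.3)))
for c,s in blobs(W,(3,80,25),(16,255,170),250,(k[0]-60,max(0,k[1]-60),k[0]+60,k[1]+60)): print('mill',c,s,plane(W,c,100))
E
```

```text
clock: 22.1
position: [506.6, 156.6, 267.0]
ee_rot: [1.0, 0.001, -0.002, 0.001]
contact_force: [0.0, -0.3, 0.5]
gripper_width: 85.0
grasp_force: 0.0
[580.2 158.6 384.3] [259.6  90.4]
[258.5, 90.3] [251, 83, 16, 16, 191] [582.1 155.7 168. ]
(array([582. , 155.7, 168.3]), np.float64(0.14648884714950366))
mill [258.3, 89.2] [226, 57, 66, 67, 3085] [583.6 155.  100. ]
```

```bash
python3 -m pendant '[[0.038,0.001,0,0,0,0,0.085],[0.037,0,0,0,0,0,0.085],[0,0,0,0,0,0,0.085],[0,0,0.045,0,0,0,0.085],[0,0,0.045,0,0,0,0.085],[0,0,0.035,0,0,0,0.085],[0,0,0,0,0,0,0.085],[0,0,0,0,0,0,0.085]]'
```

```text
clock: 23.05
position: [582.6, 154.3, 145.1]
ee_rot: [1.0, -0.0, 0.0, 0.0]
contact_force: [-0.0, 0.6, 0.8]
gripper_width: 85.1
grasp_force: 0.0
```

```bash
python3 -m pendant '[[0,-0.001,0.012,0,0,0,0.085],[0,0,0,0,0,0,0.085],[0,0,0,0,0,0,0.04],[0,0,0,0,0,0,0.04],[0,0,0,0,0,0,0.04],[0,0,0,0,0,0,0.04],[0,0,0,0,0,0,0.04]]'
```

```text
clock: 23.75
position: [583.0, 156.0, 133.5]
ee_rot: [1.0, 0.0, 0.001, -0.0]
contact_force: [-0.9, -1.7, 5.8]
gripper_width: 46.6
grasp_force: 61.5
```

```bash
python3 -m pendant '[[0,0,-0.02,0,0,0,0.04],[0,0,-0.035,0,0,0,0.04],[0,0,-0.035,0,0,0,0.04],[0,0,-0.035,0,0,0,0.04],[0,0,-0.025,0,0,0,0.04],[0,0,0,0,0,0,0.04]]' && python3 -m pendant '[[-0.0195,0.0385,0,0,0,0,0.04],[-0.0195,0.0385,0,0,0,0,0.04],[-0.0195,0.0385,0,0,0,0,0.04],[-0.0195,0.0385,0,0,0,0,0.04],[-0.0195,0.0385,0,0,0,0,0.04],[-0.0195,0.0385,0,0,0,0,0.04],[-0.0195,0.0385,0,0,0,0,0.04],[0,0,0,0,0,0,0.04],[0,0,0,0,0,0,0.04]]'
```

```text
clock: 24.35
position: [583.7, 156.8, 286.1]
ee_rot: [1.0, 0.0, 0.004, -0.002]
contact_force: [0.2, -0.8, -1.0]
gripper_width: 46.5
grasp_force: 61.7
clock: 25.25
position: [444.8, -114.0, 280.8]
ee_rot: [1.0, -0.001, -0.001, -0.0]
contact_force: [-0.2, 0.4, -2.1]
gripper_width: 46.6
grasp_force: 62.2
```

```bash
python3 -m pendant '[[0.001,0,0.03,0,0,0,0.04],[0,0,0.03,0,0,0,0.04],[0,0,0.025,0,0,0,0.04],[0,0,0,0,0,0,0.04],[0,0,0,0,0,0,0.04]]'; python3 - <<'E'
from h import *
np.set_printoptions(precision=1,suppress=True)
S=arm.get_image('side');p=arm.read_state()['position'];o=p-[.8,0,133.5]
print(p)
for z in (0,30,75): print(z,proj(S,o+[0,0,z]))
k=proj(S,o+[0,0,20]).astype(int)
hsv=cv2.cvtColor(S['image'],cv2.COLOR_RGB2HSV)
for r in range(k[1]-6,k[1]+16,2): print(r,k[0],' '.join('%d/%d'%(hsv[r,c,0],hsv[r,c,2]) for c in range(k[0]-16,k[0]+17,2)))
E
```

```text
clock: 25.75
position: [447.5, -112.8, 197.1]
ee_rot: [1.0, 0.001, -0.001, 0.0]
contact_force: [-0.1, 0.2, -0.9]
gripper_width: 46.4
grasp_force: 62.2
[ 448.1 -112.9  198.1]
0 [293.  173.1]
30 [293.7 164.5]
75 [294.7 151.3]
161 293 21/252 22/253 20/252 21/255 10/107 11/100 10/104 11/108 11/105 11/108 11/111 11/113 11/102 13/154 12/151 17/159 16/175
163 293 21/252 23/253 21/253 21/255 10/93 11/101 11/105 11/110 11/111 10/108 11/109 11/109 10/97 18/172 18/190 17/190 17/191
165 293 22/253 21/253 19/252 21/255 12/119 10/100 11/103 10/108 11/110 11/112 11/111 11/106 10/86 18/219 16/216 17/245 24/255
167 293 22/253 21/253 18/251 18/255 10/82 11/97 10/102 11/102 11/106 11/106 10/107 11/100 11/112 18/222 15/217 18/218 14/150
169 293 23/253 21/253 19/253 12/210 10/91 11/96 11/101 11/98 11/101 10/102 11/98 11/95 11/110 16/223 24/236 16/208 14/162
171 293 22/253 19/252 20/254 12/194 11/106 11/105 11/103 11/100 11/97 11/93 11/91 11/119 11/117 23/232 20/219 15/197 14/155
173 293 20/252 19/251 20/255 12/166 11/90 11/109 10/109 11/118 11/133 11/128 11/135 11/131 11/87 17/205 16/192 15/183 13/145
175 293 19/252 20/255 13/232 12/122 12/125 10/91 10/97 11/98 11/102 11/101 11/97 9/84 16/171 15/184 16/174 0/255 30/255
177 293 21/255 15/246 14/142 13/134 14/166 14/169 13/146 12/111 11/96 12/112 13/132 15/152 15/241 30/255 14/192 101/255 17/242
179 293 13/200 14/165 12/118 14/143 13/157 14/157 14/155 14/154 14/165 15/168 14/167 14/162 14/159 14/151 14/159 18/251 13/153
181 293 15/208 12/120 11/101 13/129 13/155 14/165 14/161 14/159 14/157 14/157 14/156 14/155 14/157 14/160 14/209 16/200 14/141
```

The mill is where the arithmetic puts it (centre column 293, as predicted). Lower it in.

```bash
python3 -m pendant '[[-0.0015,0.001,0,0,0,0,0.04],[0,0,0.02,0,0,0,0.04],[0,0,0.02,0,0,0,0.04],[0,0,0.012,0,0,0,0.04],[0,0,0,0,0,0,0.04],[0,0,0,0,0,0,0.04]]'&& python3 -m pendant '[[0,0,0.003,0,0,0,0.04],[0,0,0,0,0,0,0.04]]'
```

```text
clock: 26.4
position: [446.2, -114.5, 146.4]
ee_rot: [1.0, 0.0, 0.001, 0.0]
contact_force: [-0.3, 0.1, -1.8]
gripper_width: 46.6
grasp_force: 62.2
clock: 26.6
position: [445.7, -114.4, 142.9]
ee_rot: [1.0, 0.0, 0.001, -0.0]
contact_force: [-0.1, -0.2, -1.7]
gripper_width: 46.6
grasp_force: 62.2
```

```bash
python3 -m pendant '[[0,0,0.003,0,0,0,0.04],[0,0,0,0,0,0,0.04]]'&& python3 -m pendant '[[0,0,0.002,0,0,0,0.04],[0,0,0,0,0,0,0.04]]' && python3 -m pendant '[[0,0,0.001,0,0,0,0.04],[0,0,0,0,0,0,0.04]]'
```

```text
clock: 26.8
position: [445.2, -114.5, 139.2]
ee_rot: [1.0, -0.0, -0.0, -0.0]
contact_force: [0.1, 1.0, -1.4]
gripper_width: 46.7
grasp_force: 62.2
clock: 27.0
position: [445.7, -114.5, 137.6]
ee_rot: [1.0, 0.0, 0.0, 0.0]
contact_force: [-0.4, -0.4, 1.4]
gripper_width: 46.8
grasp_force: 62.4
clock: 27.2
position: [446.0, -114.6, 137.5]
ee_rot: [1.0, 0.0, 0.001, 0.0]
contact_force: [-2.3, 0.9, 7.0]
gripper_width: 46.7
grasp_force: 62.8
```

```bash
python3 -m pendant '[[0,0,-0.001,0,0,0,0.04],[0,0,0,0,0,0,0.05],[0,0,0,0,0,0,0.06],[0,0,0,0,0,0,0.072],[0,0,0,0,0,0,0.072],[0,0,0,0,0,0,0.072],[0,0,-0.03,0,0,0,0.072],[0,0,-0.04,0,0,0,0.072],[0,0,-0.045,0,0,0,0.072],[0,0,-0.035,0,0,0,0.072],[0,0,0,0,0,0,0.072]]' && python3 -m pendant '[[0,-0.045,0,0,0,0,0.072],[0,-0.045,0,0,0,0,0.072],[0,-0.045,0,0,0,0,0.072],[0,-0.045,0,0,0,0,0.072],[0,-0.045,0,0,0,0,0.072],[0,-0.045,0,0,0,0,0.072],[0,0,0,0,0,0,0.072],[0,0,0,0,0,0,0.072],[0,0,0,0,0,0,0.072]]'; python3 - <<'E'
from h import *
S=arm.get_image('side')['image'];T=arm.get_image('top')['image']
cv2.imwrite('pics/end.png',np.hstack([cv2.resize(S[110:240,245:350,::-1],(400,495)),cv2.resize(T[190:300,270:400,::-1],(400,495*110*0//1+340)) if 0 else cv2.resize(T[185:315,275:380+25,::-1],(400,495))]))
E
```

```text
clock: 28.3
position: [448.0, -114.8, 292.9]
ee_rot: [1.0, 0.0, 0.006, 0.0]
contact_force: [-0.6, -1.1, -0.1]
gripper_width: 72.1
grasp_force: 0.0
clock: 29.2
position: [445.0, 154.8, 286.8]
ee_rot: [1.0, -0.0, -0.001, 0.0]
contact_force: [-0.7, -0.4, 0.4]
gripper_width: 71.7
grasp_force: 0.0
```

View pics/end.png

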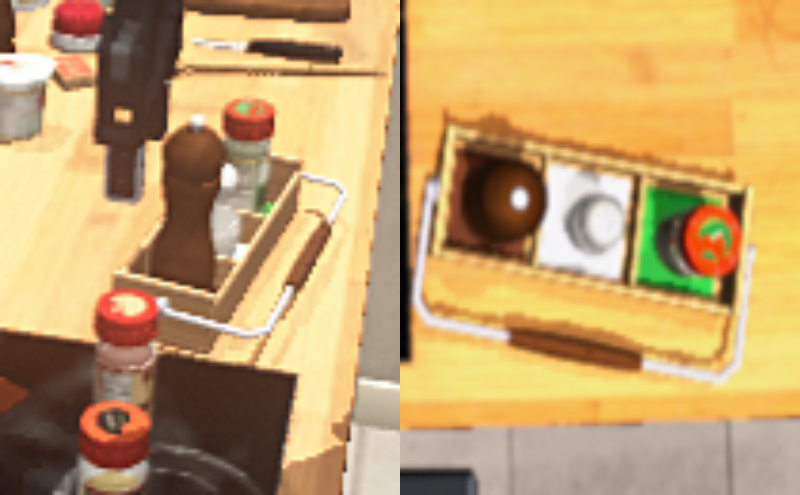

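The last picture shows the mill on brown, salt on white and herbs on green, all upright. The handle lies flat and the gripper is clear, so I'm handing in.

```bash
python3 -c "
from bench import arm
print(arm.job_done())"
```

```text
the job is handed in; nothing more can be done
None
```

I folded the caddy's handle down on the robot's side, stood the salt, pepper mill and herb jar upright on their white, brown and green liners, left the other two jars where they stood, and handed the job in at about 29 s; no verdict came back.

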